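Take the cast beaker out of its mould and stand it mouth down on the drying peg

ROBOT

A 6-joint arm with a two-finger parallel gripper is mounted at the origin on the work surface; the furniture and walls round the work are solid. World frame = base frame: x ahead of the robot, y to its left, z up, the work surface at z = 0. Lengths are in m, angles in rad, forces in N, time in s.
With the tool pointing down it reaches from about 0.3 to 0.825 m from the base axis. Payload 5.4 kg.
Tool frame: the origin (TCP) lies at the very end of the fingers, on their centre line; the grasp point (between the pads) lies 19 mm behind it; z points along the fingers, y is the line along which they close (so a half turn about z gives the same grasp; the last joint's range is limited). The gripper opens to 92 mm and grips with 3 to 60 N. Pads are 20 mm wide; open, the fingers measure 128 mm over their backs; the gripper's body (75 mm by 189 mm) begins 69 mm behind the grasp point.
Start: joints at [0.905, 0.158, 1.597, -0, 1.386, -0.21], TCP at [0.253, 0.516, 0.215] pointing down, gripper open.
Joint ranges: [-2.91, 2.91], [-0.94, 2.29], [0.18, 2.7], [-1.29, 4.43], [0.17, 2.64], [-3, 3]. Speed limits (rad/s): [2.57, 2.57, 3.14, 3.14, 3.14, 3.14].

INTERFACE

Orientations are given as a rotation vector (axis times angle).
In Python, from workcell import bot gives the robot as it stands. Calls block until the motion is done:
- bot.goto(position, orientation): joint-space move of the TCP to a pose.
- bot.line_to(position, rot=None, max_speed=0.15): straight line of the TCP; rot=None keeps the orientation; max_speed is the mean speed in m/s.
- bot.set_joints(angles): joint-space move.
- bot.set_gripper(opening, newtons=None): opening from 0.0 (shut) to 1.0 (fully open); newtons is the grip in N (None keeps the last); returns when the fingers have stopped.
- bot.hold(seconds).
- bot.inverse_kinematics(position, orientation): joint angles nearest the present ones, or None.
- bot.read_camera(name): name is "side" or "top" or "wrist"; returns a dict with "pixels" (400x640x3 uint8, blue, green, red), "fx", "fy", "cx", "cy" (pixels), "R" (3x3) and "t" (3): a world point X has camera coordinates R X + t. Camera axes: x right, y down, z forward; pixel columns grow to the right and rows downward; lengths in m; the calibration is good to about 2 mm. A picture is of the moment at which its call begins. There is no depth.
A pose or a line that the arm cannot do raises bot.MotionError and nothing moves.
- bot.job_done(): hands the job in; it is judged then, once.
Readings, each from a call of its own:
- bot.current_clock(): time.
- bot.current_joints(): joint angles.
- bot.current_joint_vel(): joint speeds.
- bot.current_effort(): joint torques, N m.
- bot.current_ee_pos(): TCP position.
- bot.current_tool_rot(): TCP orientation.
- bot.current_contact_force(): force on the tool from outside, world axes, zero at the start.
- bot.current_ft_torque(): the same for the moment, N m.
- bot.current_opening(): opening from 0.0 (shut) to 1.0 (fully open).
- bot.current_grip_force(): force on a finger pad.
Only numpy, scipy, OpenCV 4.12 (cv2) and the standard library are available. Lean on these libraries where they do the work, as an engineer would, in place of code of your own. Each camera call takes 0.05 s, during which the arm holds its last target. There are 200 camera calls.

TASK

Lift the clay beaker out of the sloping open half mould, turn it mouth down and lower it gently, without dropping it, over the empty drying peg until its rim sits flat on the stand's seat; then let go. Do not disturb the beaker that is already drying on the other peg.

Things in the scene. Friction and masses are not known exactly. Their poses are not given: they have to be found in the camera images.
- beaker: Terracotta beaker to move, hard, loose, about 0.15 kg: a straight round cup, 60 mm outside diameter, 100 mm long, 52 mm inside, 94 mm deep. Origin: centre of the outside of its closed bottom; its z axis runs along the cup to the open mouth. It lies in the mould with this axis 20 degrees below level, mouth low and away from the robot, origin 102 mm above the table.
- beaker_rim (a point): Centre of that beaker's open mouth, in the plane of the rim, 100 mm along its axis from the bottom. The rim only leans on the mould's end lip, which rises to 18 mm below the beaker's axis.
- mould: Plaster half mould on a sloping wooden stand, fixed, 135 x 112 mm, side walls up to about 85 mm high. Origin on the table under mid-beaker, whose axis is 85 mm above it; +x: level direction in which the mouth points. Walls reach up to the axis only along the 34 mm next to the mouth; the rest is a tongue 50 mm wide under the beaker, leaving its sides free for fingers.
- free_stand: Stand with the EMPTY peg, fixed: wooden disc 104 mm across, 10 mm high, a raised flat seat 76 mm across with its top at 14 mm, and a central upright peg, 40 mm diameter up to 74 mm above the table, then tapering to 20 mm at its top at 90 mm. Origin: centre of the disc, on the table. It may be in either of the two stands' places, to the robot's right.
- free_stand_seat (a point): Centre of the empty stand's seat, 14 mm above the table, on the peg's axis. The beaker's rim centre comes here.
- used_stand: An identical fixed stand whose peg is covered by the beaker that is drying. Origin: centre of its disc, on the table.
- dry_beaker: An identical loose beaker already upside down on the used stand; it must stay there. Origin: centre of its closed bottom (now on top, 114 mm above the table); its z axis points down.
Mind the look-alikes: they are no part of the job. Leave any blue or pink look-alike of the dry_beaker alone.

How it is judged:
On the way, in this order (a step that is already met when the one before it is completed fails the run):
1. the beaker has been lifted clear of the mould (distance between beaker and mould above 0.17 m and height (world z) of beaker_rim above 0.1 m and contact force between beaker and mould below 0.01 N), for 0.1 s.
2. the beaker is mouth down with its rim just above or round the empty peg (angle between beaker's own z axis and vertical above 2.9 rad and horizontal distance between beaker_rim and free_stand_seat below 0.015 m and z of beaker_rim in the frame of free_stand between 0.03 and 0.16 m), for 0.1 s.
At the end, for the whole second after the job is handed in: The beaker stands mouth down over the empty peg, upside down within 3 degrees, its rim flat on the seat (within 4 mm) and centred within 9 mm, at rest and released; the other beaker still sits on its own stand within 12 mm of where it was (angle between each of beaker, dry_beaker's own z axis and vertical above 3.09 rad and horizontal distance between beaker_rim and free_stand_seat below 0.009 m and z of beaker_rim in the frame of free_stand_seat below 0.004 m and linear speed of beaker below 0.02 m/s and angular speed of beaker below 0.1 rad/s and distance of dry_beaker from where it was at the start of the episode below 0.012 m); the robot touches nothing.
It fails at once if the beaker already drying is knocked or moved (distance of dry_beaker from where it was at the start of the episode above 0.02 m).
It fails at once if the beaker is dropped onto the peg (faster than 0.4 m/s close above the seat) (horizontal distance between beaker_rim and free_stand_seat below 0.03 m and z of beaker_rim in the frame of free_stand_seat below 0.05 m and linear speed of beaker above 0.4 m/s).
It also fails if it takes over 48 s, if anything falls off the work surface, if the arm or the gripper's body presses on something with over 40 N, if the wrist force passes 120 N, or if a joint passes its speed limit or range.

## Working session

There is one attempt and no reset: what is moved stays moved. The work goes in short steps, each a Python script; the robot and the scene stay as the last script left them, time stands still between calls to the robot, and variables do not carry over. Pictures are saved under pics/ and viewed, at most 10 in all, crops included, and the job is handed in when it is done.

```bash
ls; mkdir -p pics; python3 - <<'E'
from workcell import bot
import cv2
for n in ("top","side"):
    c=bot.read_camera(n); cv2.imwrite(f"pics/{n}0.png",c["pixels"]); print(n,c["fx"],c["cx"],c["cy"],c["R"],c["t"])
print(bot.current_tool_rot(),bot.current_clock())
E
```

```text
pics
top 413.74386030639573 319.33049336809773 197.7256992007828 [[ 2.42843915e-02 -9.99696131e-01  4.23258563e-03]
 [-9.78675665e-01 -2.46371756e-02 -2.03928791e-01]
 [ 2.03971102e-01  8.09958040e-04 -9.78976575e-01]] [-0.18011483  0.44637604  1.45254699]
side 520.9169231255632 319.9566602580405 201.53500628359936 [[-0.96507357 -0.26197701  0.00102651]
 [-0.17281903  0.6336779  -0.75404635]
 [ 0.19689233 -0.7278876  -0.65682041]] [0.39246796 0.24659149 1.68035789]
[-7.09658927e-01 -3.05962544e+00  2.45028109e-03] 0.1
```

View pics/top0.png

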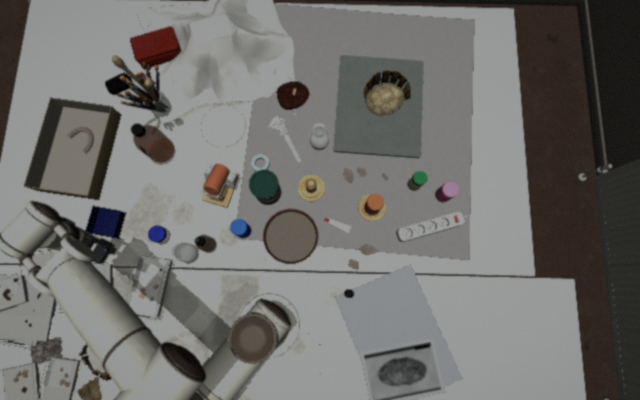

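View pics/side0.png

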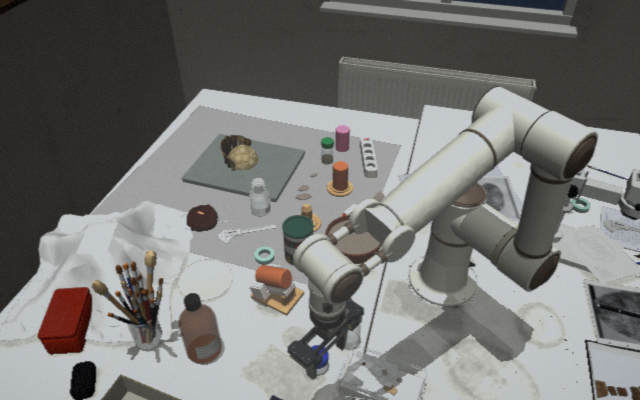

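The top view shows the terracotta beaker in its mould at about (216,179), the bare peg stand at (311,187) and the covered stand at (373,206). The look-alikes are pink (449,190), blue (240,228) and (158,234), and green (419,180). The bare yellow peg with no cup on it fits free_stand. I'll confirm this in a crop and measure the masks.

```bash
cat > vis.py <<'E'
import numpy as np, cv2
def ray(c,u,v):
    d=np.array([(u-c["cx"])/c["fx"],(v-c["cy"])/c["fy"],1.0]); R=np.array(c["R"]);t=np.array(c["t"])
    return -R.T@t, R.T@d
def onz(c,u,v,z):
    o,d=ray(c,u,v); return o+d*(z-o[2])/d[2]
def proj(c,X):
    p=np.array(c["R"])@np.array(X)+np.array(c["t"]); return np.array([c["fx"]*p[0]/p[2]+c["cx"],c["fy"]*p[1]/p[2]+c["cy"]])
def blobs(img,lo,hi,amin=25):
    m=cv2.inRange(cv2.cvtColor(img,cv2.COLOR_BGR2HSV),lo,hi)
    cs,_=cv2.findContours(m,cv2.RETR_EXTERNAL,cv2.CHAIN_APPROX_NONE)
    return m,[k for k in cs if cv2.contourArea(k)>amin]
E
python3 - <<'E'
from workcell import bot
from vis import *
tiles=[]
for n,(x0,y0,x1,y1) in (("top",(190,150,400,230)),("side",(240,150,360,320))):
    c=bot.read_camera(n); im=c["pixels"]
    for nm,lo,hi in (("terra",(3,130,70),(12,255,255)),("wood",(13,80,80),(25,255,255))):
        m,cs=blobs(im,lo,hi)
        for k in cs:
            x,y,w,h=cv2.boundingRect(k)
            if x0<x<x1 and y0<y<y1:
                r=cv2.minAreaRect(k); M=cv2.moments(k)
                print(n,nm,(x,y,w,h),cv2.contourArea(k),np.round([M['m10']/M['m00'],M['m01']/M['m00']],1),np.round(cv2.boxPoints(r),1).tolist(), np.round(onz(c,x+w/2,y+h/2,.01),3))
    s=3.8 if n=="top" else 3.4
    cv2.imwrite(f"pics/{n}c.png",cv2.resize(im[y0:y1,x0:x1],None,fx=s,fy=s,interpolation=cv2.INTER_CUBIC))
E
```

```text
top terra (367, 195, 16, 16) 181.5 [374.6 202.4] [[367.0, 195.0], [382.0, 195.0], [382.0, 210.0], [367.0, 210.0]] [ 0.444 -0.376  0.01 ]
top terra (205, 165, 23, 29) 378.0 [215.7 179. ] [[202.60000610351562, 188.8000030517578], [215.8000030517578, 162.39999389648438], [229.39999389648438, 169.1999969482422], [216.1999969482422, 195.60000610351562]] [0.518 0.217 0.01 ]
top wood (358, 195, 27, 25) 205.0 [368.5 209.4] [[353.20001220703125, 209.8000030517578], [365.6000061035156, 191.89999389648438], [387.20001220703125, 206.89999389648438], [374.79998779296875, 224.8000030517578]] [ 0.426 -0.363  0.01 ]
top wood (204, 186, 29, 21) 179.5 [222.2 197.2] [[203.3000030517578, 199.10000610351562], [209.5, 180.5], [232.89999389648438, 188.3000030517578], [226.6999969482422, 206.89999389648438]] [0.454 0.205 0.01 ]
top wood (298, 176, 26, 25) 415.5 [310.9 187.9] [[298.0, 176.0], [323.0, 176.0], [323.0, 200.0], [298.0, 200.0]] [ 0.493 -0.137  0.01 ]
side terra (256, 265, 35, 22) 396.0 [273.4 274.3] [[255.10000610351562, 276.29998779296875], [259.5, 261.79998779296875], [292.1000061035156, 271.79998779296875], [287.70001220703125, 286.3999938964844]] [0.523 0.143 0.01 ]
side terra (334, 162, 14, 9) 86.0 [340.3 166. ] [[334.0, 162.0], [347.0, 162.0], [347.0, 170.0], [334.0, 170.0]] [ 0.448 -0.479  0.01 ]
side wood (261, 288, 42, 26) 360.0 [283.2 301.4] [[260.20001220703125, 298.20001220703125], [300.6000061035156, 286.3999938964844], [306.70001220703125, 307.0], [266.20001220703125, 318.79998779296875]] [0.465 0.231 0.01 ]
side wood (302, 204, 19, 27) 152.5 [311.5 216.1] [[299.70001220703125, 207.10000610351562], [309.1000061035156, 201.60000610351562], [322.8999938964844, 225.39999389648438], [313.5, 230.89999389648438]] [ 0.48  -0.155  0.01 ]
side wood (327, 181, 26, 15) 170.5 [339.5 189.3] [[327.0, 181.0], [352.0, 181.0], [352.0, 195.0], [327.0, 195.0]] [ 0.42  -0.342  0.01 ]
```

View pics/topc.png

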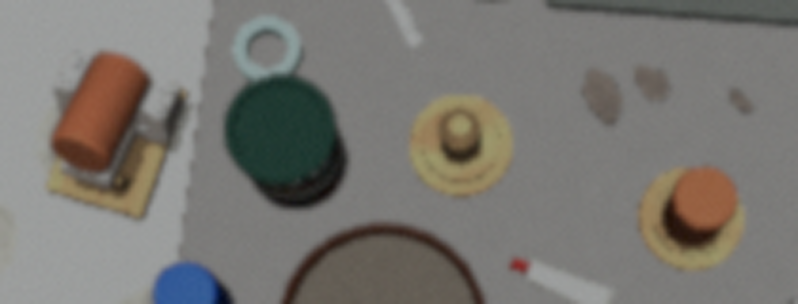

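View pics/sidec.png

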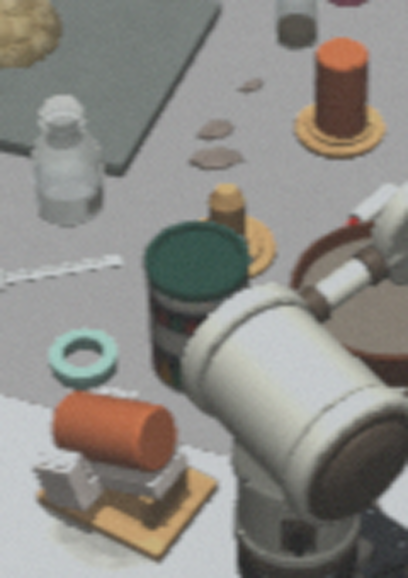

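The crops confirm it. The beaker lies in the mould, mouth away from the robot and slightly right, at top ≈(216,179). The bare peg is the left stand at ≈(311,188), and the dry terracotta beaker sits on the other at ≈(373,206). Next I'll measure the beaker, its yaw, the stand and the jar.

```bash
python3 - <<'E'
from workcell import bot
from vis import *
from scipy.optimize import brentq, minimize_scalar
C={n:bot.read_camera(n) for n in("top","side")}
rc={};dr={}
for n,b in(("top",(195,155,235,205)),("side",(245,255,300,298))):
    c=C[n];m,cs=blobs(c["pixels"],(0,95,40),(13,255,255))
    for k in cs:
        x,y,w,h=cv2.boundingRect(k)
        if b[0]<x<b[2] and b[1]<y<b[3]:
            r=cv2.minAreaRect(k); M=cv2.moments(k); cen=(M['m10']/M['m00'],M['m01']/M['m00'])
            bx=cv2.boxPoints(r); e=[bx[1]-bx[0],bx[2]-bx[1]]; e=max(e,key=np.linalg.norm)
            print(n,(x,y,w,h),r,cen); rc[n]=r[0]; dr[n]=e/np.linalg.norm(e)
A=[];B=[]
for n in rc:
    o,d=ray(C[n],*rc[n]); d/=np.linalg.norm(d); P=np.eye(3)-np.outer(d,d); A.append(P);B.append(P@o)
X=np.linalg.lstsq(np.vstack(A),np.hstack(B),rcond=None)[0]; print("tri mid",X)
s20,c20=np.sin(np.radians(20)),np.cos(np.radians(20))
for n in rc:
    mid=onz(C[n],*rc[n],.085)
    def f(y):
        a=np.array([c20*np.cos(y),c20*np.sin(y),-s20])*.05
        v=proj(C[n],mid+a)-proj(C[n],mid-a); return abs(v[0]*dr[n][1]-v[1]*dr[n][0])/np.linalg.norm(v)
    ys=np.radians(np.arange(-80,60,1)); v=[f(y) for y in ys]; y0=ys[int(np.argmin(v))]
    print(n,"mid",mid,"yaw",np.degrees(minimize_scalar(f,bounds=(y0-.03,y0+.03),method="bounded").x))
# stand via wood in top, with hull fit
for n in C:
  m,cs=blobs(C[n]["pixels"],(13,60,60),(28,255,255),100)
  for k in cs:
    x,y,w,h=cv2.boundingRect(k); 
    if 290<x<365 and 150<y<230:
        e=cv2.fitEllipse(cv2.convexHull(k)); print(n,"stand",(x,y,w,h),e,onz(C[n],*e[0],.011))
  g,cs=blobs(C[n]["pixels"],(65,90,20),(95,255,255),60)
  for k in cs: 
    e=cv2.fitEllipse(k); print(n,"green",e, [onz(C[n],*e[0],z)[:2].round(3).tolist() for z in (.08,.12,.16)])
E
```

```text
top (204, 164, 25, 31) ((215.9000244140625, 179.20001220703125), (16.099689483642578, 30.857736587524414), 26.56505012512207) (215.8062645011601, 179.26256767208042)
side (256, 265, 35, 23) ((273.09564208984375, 275.95806884765625), (35.39427947998047, 18.768814086914062), 10.007980346679688) (273.55585913782636, 275.7425622343655)
tri mid [0.50031992 0.20086365 0.08246745]
top mid [0.50067546 0.20034977 0.085     ] yaw -15.05546336803467
side mid [0.49845351 0.20301933 0.085     ] yaw -14.854402106522613
top stand (358, 194, 28, 27) ((371.33746337890625, 206.9664306640625), (26.604520797729492, 27.43930435180664), 108.39289093017578) [ 0.4280331  -0.36195048  0.011     ]
top stand (298, 175, 27, 27) ((310.83209228515625, 187.89930725097656), (26.300119400024414, 26.826255798339844), 89.6492691040039) [ 0.4946782  -0.13641204  0.011     ]
top green ((419.41021728515625, 177.94598388671875), (12.938024520874023, 13.802145004272461), 46.3675537109375) [[0.525, -0.525], [0.514, -0.515], [0.504, -0.506]]
top green ((263.41754150390625, 184.06723022460938), (26.094148635864258, 26.739791870117188), 94.08674621582031) [[0.488, 0.031], [0.479, 0.026], [0.469, 0.02]]
side stand (302, 204, 19, 27) ((310.9690856933594, 216.94943237304688), (13.964497566223145, 28.598539352416992), 152.95901489257812) [ 0.48281174 -0.15649075  0.011     ]
side stand (327, 180, 26, 17) ((339.3875427246094, 187.212890625), (17.275869369506836, 25.77886962890625), 90.9637222290039) [ 0.42341396 -0.34777309  0.011     ]
side green ((327.1712646484375, 141.36805725097656), (8.832002639770508, 10.495183944702148), 105.60807800292969) [[0.522, -0.538], [0.508, -0.482], [0.494, -0.425]]
```

```bash
cat > plan.py <<'E'
import numpy as np
from scipy.spatial.transform import Rotation as Ro
Y=np.radians(-15); MID=np.array([.5,.2015,.085]); SEAT=np.array([.4945,-.1365,.014])
s,c=np.sin(np.radians(20)),np.cos(np.radians(20))
m=np.array([c*np.cos(Y),c*np.sin(Y),-s]); yb=np.array([-np.sin(Y),np.cos(Y),0])
BOT=MID-.05*m
G=.032           # grasp distance from bottom
def frames(al,flip,phi):
    E=np.radians(20+al); z=np.array([np.cos(E)*np.cos(Y),np.cos(E)*np.sin(Y),-np.sin(E)])
    y=flip*yb; Rg=np.column_stack([np.cross(y,z),y,z])
    yf=np.array([-np.sin(phi),np.cos(phi),0]); mf=np.array([0,0,-1.])
    Bg=np.column_stack([m,yb,np.cross(m,yb)]); Bf=np.column_stack([mf,yf,np.cross(mf,yf)])
    return Rg, Bf@Bg.T@Rg
def tcp(p,R): return p+.019*R[:,2]
GP=BOT+G*m
def fp(h): return SEAT+np.array([0,0,.1-G+h])
rv=lambda R: Ro.from_matrix(R).as_rotvec()
E
python3 - <<'E'
from workcell import bot
from plan import *
for al in (25,35,45,60):
  for fl in (1,-1):
    Rg,_=frames(al,fl,0); qg=bot.inverse_kinematics(tcp(GP,Rg),rv(Rg))
    if qg is None: print(al,fl,"no grasp"); continue
    print(al,fl,"g",np.round(qg,2))
    for ph in range(-180,180,30):
        _,Rf=frames(al,fl,np.radians(ph))
        a=bot.inverse_kinematics(tcp(fp(0),Rf),rv(Rf)); b=bot.inverse_kinematics(tcp(fp(.12),Rf),rv(Rf))
        if a is not None and b is not None: print("   ",ph,"tool yaw",round(np.degrees(np.arctan2(Rf[1,2],Rf[0,2]))),np.round(a,2),np.round(b,2))
E
```

```text
25 1 g [ 0.44  0.01  2.28 -1.2   0.51  0.12]
    -180 tool yaw 0 [-0.67 -0.09  2.24  0.43  0.68  0.61] [-0.67 -0.3   2.15  0.32  0.96  0.76]
    -150 tool yaw 30 [-0.76  0.03  2.13  0.53  0.93 -0.03] [-0.76 -0.17  2.04  0.46  1.17  0.13]
    -120 tool yaw 60 [-0.77  0.18  1.96  0.47  1.15 -0.47] [-0.77  0.01  1.88  0.43  1.38 -0.35]
    -90 tool yaw 90 [-0.71  0.33  1.77  0.34  1.34 -0.83] [-0.71  0.17  1.7   0.33  1.56 -0.76]
    -60 tool yaw 120 [-0.61  0.44  1.62  0.18  1.48 -1.19] [-0.61  0.3   1.55  0.18  1.69 -1.15]
    -30 tool yaw 150 [-0.51  0.5   1.54  0.01  1.53 -1.56] [-0.51  0.37  1.47  0.01  1.74 -1.56]
    0 tool yaw 180 [-0.41  0.5   1.54 -0.17  1.5  -1.93] [-0.41  0.36  1.47 -0.17  1.71 -1.96]
    30 tool yaw -150 [-0.32  0.44  1.63 -0.33  1.38 -2.3 ] [-0.32  0.3   1.56 -0.32  1.59 -2.37]
    60 tool yaw -120 [-0.26  0.33  1.78 -0.45  1.19 -2.68] [-0.26  0.17  1.71 -0.43  1.4  -2.78]
    120 tool yaw -60 [-0.34  0.02  2.14 -0.44  0.69  2.58] [-0.34 -0.17  2.05 -0.34  0.95  2.43]
    150 tool yaw -30 [-0.5  -0.09  2.25 -0.02  0.55  1.61] [-0.5  -0.3   2.15 -0.01  0.85
[... 5776 characters left out ...]
  1.91  0.87  1.65  2.41]
    -90 tool yaw 90 [-0.87  0.7   1.55  0.61  1.78  2.11] [-0.87  0.5   1.55  0.64  1.93  2.23]
    -60 tool yaw 120 [-0.69  0.88  1.25  0.34  2.02  1.9 ] [-0.69  0.71  1.25  0.37  2.17  1.97]
    -30 tool yaw 150 [-0.51  0.98  1.06  0.01  2.14  1.58] [-0.51  0.82  1.07  0.01  2.3   1.59]
    0 tool yaw 180 [-0.33  0.98  1.07 -0.33  2.09  1.23] [-0.33  0.82  1.07 -0.37  2.24  1.16]
    30 tool yaw -150 [-0.17  0.87  1.25 -0.62  1.88  0.96] [-0.17  0.7   1.26 -0.66  2.01  0.85]
    60 tool yaw -120 [-0.05  0.69  1.56 -0.88  1.57  0.8 ] [-0.05  0.5   1.56 -0.89  1.69  0.66]
    90 tool yaw -90 [ 0.01  0.47  1.92 -1.18  1.21  0.74] [ 0.01  0.22  1.92 -1.11  1.31  0.51]
```

```bash
python3 - <<'E'
from workcell import bot
from plan import *; from vis import *
Rg,Rf=frames(45,1,np.radians(-30))
bot.goto(tcp(GP,Rg)-.13*Rg[:,2],rv(Rg)); print(bot.current_clock(),bot.current_joints())
w=bot.read_camera("wrist"); cv2.imwrite("pics/w1.png",w["pixels"]); print(w["R"],w["t"],w["fx"])
for nm,p in(("bot",BOT),("gp",GP),("rim",BOT+.1*m),("seat",SEAT)): print(nm,proj(w,p))
for n in("top","side"): cv2.imwrite(f"pics/{n}1.png",bot.read_camera(n)["pixels"])
E
```

```text
1.6083 [ 0.38480505 -0.28364918  2.12386568 -0.31348578  0.96767753 -0.78922512]
[[ 0.25840041  0.96603569  0.0020685 ]
 [ 0.7438216  -0.20032675  0.63765087]
 [ 0.61640787 -0.16323065 -0.77032272]] [-0.32541681 -0.37925107  0.09601115] 345.77005797932094
bot [313.7882218  172.30255983]
gp [313.9120642  193.93094432]
rim [314.11017609 228.53007874]
seat [ 39.24347874 217.87025547]
```

View pics/w1.png

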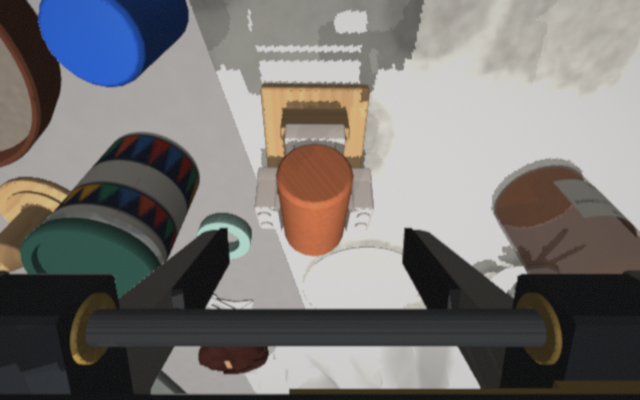

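The wrist view shows the beaker's closed end at ≈(315,176), 72 px wide and centred between the fingers. It matches the prediction of (314,172). I'll check the edges numerically, then take the grasp.

```bash
python3 - <<'E'
from workcell import bot
from plan import *; from vis import *
w=bot.read_camera("wrist")
mk,cs=blobs(w["pixels"],(0,110,50),(14,255,255),800)
k=[k for k in cs if cv2.pointPolygonTest(k,(315,200),False)>0][0]
print(cv2.boundingRect(k)); p=k[:,0]
for v in range(160,250,10):
    u=p[p[:,1]==v][:,0]; print(v,u.min(),u.max(),(u.min()+u.max())/2)
# predicted silhouette mid & outline points
n=np.cross(m,yb)
for a in (0,.1):
  q=[proj(w,BOT+a*m+.03*(np.cos(t)*yb+np.sin(t)*n)) for t in np.linspace(0,6.28,73)]; q=np.array(q); print("pred",a,q.min(0),q.max(0))
E
```

```text
(277, 145, 76, 111)
160 281 347 314.0
170 278 350 314.0
180 277 351 314.0
190 278 350 314.0
200 280 348 314.0
210 281 346 313.5
220 283 344 313.5
230 285 342 313.5
240 288 339 313.5
pred 0 [274.19524955 141.74145831] [353.2753346 207.2650621]
pred 0.1 [284.30419581 202.88945556] [343.76473827 257.04032267]
```

```bash
python3 - <<'E'
from workcell import bot
from plan import *; from vis import *
Rg,Rf=frames(45,1,np.radians(-30))
bot.set_gripper(1.0)
bot.line_to(tcp(GP,Rg),max_speed=.08); print(bot.current_ee_pos()-tcp(GP,Rg),bot.current_contact_force())
bot.set_gripper(0.0,25); print("open",bot.current_opening()*.092,bot.current_grip_force(),bot.current_contact_force())
bot.line_to(tcp(GP,Rg)+[0,0,.02],max_speed=.04); print(bot.current_opening()*.092,bot.current_contact_force())
bot.line_to(tcp(GP,Rg)+[0,0,.22],max_speed=.12); bot.hold(.2)
print(bot.current_opening()*.092,bot.current_grip_force(),bot.current_contact_force(),bot.current_clock())
w=bot.read_camera("wrist"); cv2.imwrite("pics/w2.png",w["pixels"])
c=bot.read_camera("side"); cv2.imwrite("pics/s2.png",c["pixels"])
E
```

```text
[0.00023363 0.00018615 0.00050392] [ 0.01633068 -0.60606836  0.20254048]
open 0.06055044693881274 24.976670052856207 [-0.46169515 -1.63881159  2.05554706]
0.06060786981831188 [ 0.44863412  0.23109493 -1.82890885]
0.06027316091660154 24.975719656795263 [ 0.43824667  0.0816603  -1.38964159] 7.0417
```

View pics/w2.png

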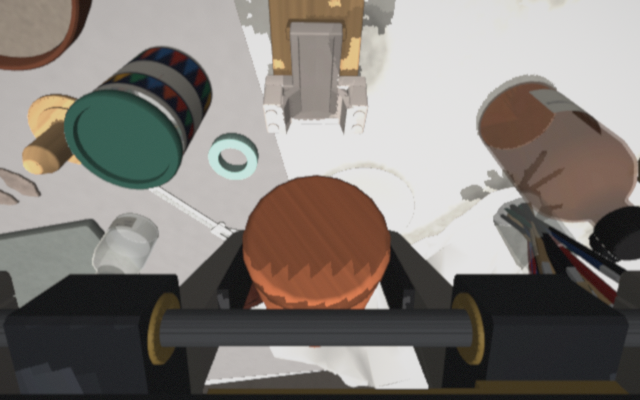

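The wrist view shows the beaker held between the pads, with its closed end at about (317,245) and the mould empty below. I'll turn it over on the way to a hover above the peg, staying higher than the jar.

```bash
python3 - <<'E'
from workcell import bot
from plan import *; from vis import *
from scipy.spatial.transform import Slerp
Rg,Rf=frames(45,1,np.radians(-30))
S=Slerp([0,1],Ro.from_matrix([Rg,Rf])); a=GP+[0,0,.22]; b=fp(.17)
for t in (.33,.66,1):
    R=S(t).as_matrix(); p=a+(b-a)*t; p[2]=max(p[2],.34) if t<1 else p[2]
    print(t,bot.inverse_kinematics(tcp(p,R),rv(R)))
    bot.goto(tcp(p,R),rv(R))
bot.hold(.3)
print(bot.current_clock(),bot.current_ee_pos()-tcp(b,Rf),bot.current_opening()*.092,bot.current_contact_force())
tiles=[]
for n in("top","side","wrist"):
    c=bot.read_camera(n); cv2.imwrite(f"pics/{n}3.png",c["pixels"])
    rim=SEAT+[0,0,.17]; bt=rim+[0,0,.1]
    print(n,"bot",proj(c,bt).round(1),"rim",proj(c,rim).round(1),"seat",proj(c,SEAT).round(1),"pegtop",proj(c,SEAT+[0,0,.076]).round(1))
    if n!="wrist":
        u,v=proj(c,rim).astype(int); u=np.clip(u,70,570); tiles.append(cv2.resize(c["pixels"][max(0,v-75):max(0,v-75)+150,u-70:u+70],None,fx=2.8,fy=2.8)); print("crop origin",u-70,max(0,v-75))
cv2.imwrite("pics/crop3.png",np.hstack(tiles))
E
```

```text
0.33 [-0.07209977 -0.13918469  1.68985905  0.02591224  1.54855446 -1.29668952]
0.66 [-0.33340884  0.15689999  1.43112272  0.07636749  1.91832057 -1.46131611]
1 [-0.51075851  0.58811239  1.18809486  0.0108539   2.15071535 -1.55576901]
9.1417 [0.00050982 0.0009002  0.00171486] 0.060665572108941586 [-0.75221723 -0.21655847 -1.52763535]
top bot [309.5 167.8] rim [310.  176.1] seat [310.8 187.8] pegtop [310.5 182.9]
crop origin 240 101
side bot [304.9 158.5] rim [305.5 182.5] seat [306.3 219.4] pegtop [305.9 203.5]
crop origin 235 107
wrist bot [313.3 235. ] rim [314.  298.4] seat [314.4 338.3] pegtop [314.3 325.2]
```

View pics/crop3.png

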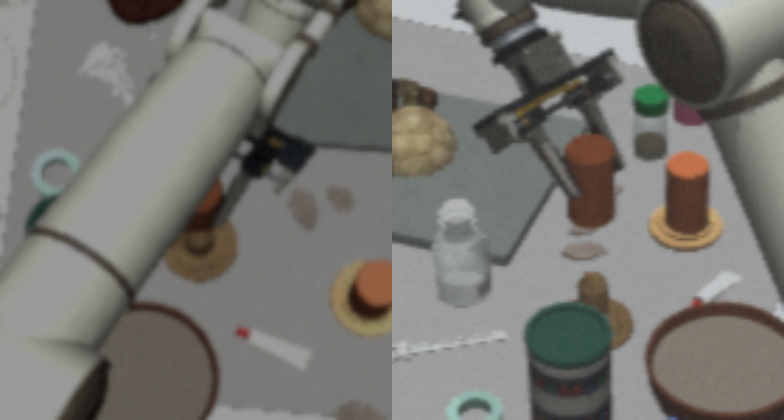

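View pics/wrist3.png

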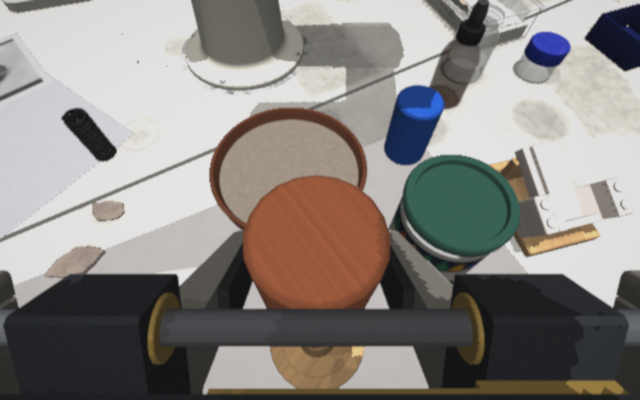

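Side view: beaker mouth down, centred at ≈(305.7,160), directly over the peg top at ≈(306.4,206). The wrist view shows the disc centred under it at x≈317. I'll measure the tilt and the relative offset from the masks.

```bash
python3 - <<'E'
from workcell import bot
from plan import *; from vis import *
c=bot.read_camera("side"); ims=cv2.medianBlur(c["pixels"],3)
def rows(mask,box,step):
    x0,y0,x1,y1=box
    for v in range(y0,y1,step):
        u=np.where(mask[v,x0:x1])[0]
        if len(u): print("  ",v,x0+u.min(),x0+u.max(),x0+(u.min()+u.max())/2)
hsv=cv2.cvtColor(ims,cv2.COLOR_BGR2HSV)
T=cv2.inRange(hsv,(0,100,35),(13,255,255)); W=cv2.inRange(hsv,(8,70,40),(28,255,255))
print("beaker"); rows(T,(285,150,322,195),2)
print("dry"); rows(T,(328,156,352,195),4)
print("peg"); rows(W,(294,198,322,234),2)
def outl(p0,r,n=73):
    t=np.linspace(0,2*np.pi,n); q=np.array([proj(c,p0+[r*np.cos(a),r*np.sin(a),0]) for a in t]); return q.min(0).round(1),q.max(0).round(1)
rim=SEAT+[0,0,.17]
print("pred bottom",outl(rim+[0,0,.1],.03),"rim",outl(rim,.03),"pegtop",outl(SEAT+[0,0,.076],.01),"peg74",outl(SEAT+[0,0,.06],.02),"disc",outl(SEAT-[0,0,.004],.052))
U=np.array([.428,-.362,.014]); print("dry top",outl(U+[0,0,.1],.03),"dry rim",outl(U,.03),"disc",outl(U-[0,0,.004],.052))
E
```

```text
beaker
   156 301 311 306.0
   158 298 313 305.5
   160 297 314 305.5
   162 297 313 305.0
   164 298 313 305.5
   166 299 313 306.0
   168 301 313 307.0
   170 301 312 306.5
   172 302 312 307.0
   174 303 312 307.5
   176 303 312 307.5
   178 301 313 307.0
   180 299 313 306.0
   182 299 313 306.0
   184 300 312 306.0
   186 301 311 306.0
dry
   164 334 346 340.0
   168 333 346 339.5
   172 334 346 340.0
   176 334 346 340.0
   180 334 346 340.0
   184 333 346 339.5
   188 335 345 340.0
peg
   204 305 307 306.0
   206 304 309 306.5
   208 303 310 306.5
   210 302 311 306.5
   212 302 311 306.5
   214 304 313 308.5
   216 308 316 312.0
   218 312 318 315.0
   220 313 319 316.0
   222 313 320 316.5
   224 314 320 317.0
   226 315 319 317.0
   228 314 318 316.0
   230 313 316 314.5
pred bottom (array([295.7, 153.1]), array([314.2, 164.1])) rim (array([296.6, 177. ]), array([314.4, 188.2])) pegtop (array([303.1, 201.6]), array([308.8, 205.4])) peg74 (array([300.3, 203.1]), array([311.7, 210.7])) disc (array([291.8, 210.5]), array([320.8, 230.3]))
dry top (array([331.8, 158.7]), array([347.8, 168.3])) dry rim (array([331.4, 179.3]), array([346.9, 189.1])) disc (array([325.7, 176.6]), array([352.5, 193.6]))
```

The mask offsets of the beaker and the peg agree to under 1 px and there is no measurable tilt, so I'll lower it with force checks.

```bash
python3 - <<'E'
from workcell import bot
from plan import *
_,Rf=frames(45,1,np.radians(-30))
bot.hold(.2); f0=np.array(bot.current_contact_force()); print(f0,bot.current_ee_pos()-tcp(fp(.17),Rf))
def step(h,v):
    bot.line_to(tcp(fp(h),Rf),max_speed=v); bot.hold(.1); f=np.array(bot.current_contact_force())-f0
    print(round(h,4),f.round(2),(bot.current_ee_pos()-tcp(fp(h),Rf)).round(4)); return f
for h in (.1,.08,.06,.045,.03,.02,.012,.009,.007,.005,.004,.003,.002,.001,0,-.001,-.002,-.003,-.004):
    f=step(h,.06 if h>.05 else .03)
    if f[2]>2.5 or np.hypot(*f[:2])>5: break
print(bot.current_clock())
E
```

```text
[ 0.69433808 -0.55293109 -2.41269816] [-4.09923042e-05 -4.73681748e-05 -4.48880561e-05]
0.1 [-0.94  0.68  1.23] [ 0.0002 -0.0001  0.0004]
0.08 [-1.03  0.23  0.89] [ 0.0001 -0.0001  0.0001]
0.06 [-0.24  0.94  0.78] [ 0.0001 -0.0001  0.0002]
0.045 [-0.29 -0.39 -0.31] [ 0.0001 -0.0001  0.0002]
0.03 [-0.42  0.82  0.44] [ 0.0001 -0.0001  0.0002]
0.02 [-0.32  1.47  0.37] [ 0.     -0.      0.0001]
0.012 [-0.85  0.42  0.45] [ 0. -0.  0.]
0.009 [-0.13  0.68  1.37] [-0.  0. -0.]
0.007 [-0.55  0.54  1.28] [-0.  0. -0.]
0.005 [-1.06  0.58  0.43] [-0.  0. -0.]
0.004 [-1.38  0.9   1.62] [ 0.  0. -0.]
0.003 [-0.92  1.07  0.01] [-0. -0. -0.]
0.002 [-1.04  0.35  0.56] [-0.  0. -0.]
0.001 [0.06 1.77 0.79] [-0.  0. -0.]
0 [-1.13  0.62  1.06] [-0.  0. -0.]
-0.001 [ 0.42 -0.42  2.21] [ 0.0001 -0.0001  0.0002]
-0.002 [-0.38 -0.1   8.  ] [ 0.0001 -0.0002  0.0011]
18.225
```

```bash
python3 - <<'E'
from workcell import bot
from plan import *; from vis import *
_,Rf=frames(45,1,np.radians(-30)); p=tcp(fp(-.001),Rf)
bot.line_to(p,max_speed=.02); bot.set_gripper(1.0); bot.hold(.2); print(bot.current_opening(),bot.current_contact_force())
bot.line_to(p-.12*Rf[:,2],max_speed=.08); bot.line_to(bot.current_ee_pos()+np.array([0,0,.1]),max_speed=.12); bot.hold(.3)
print(bot.current_clock(),bot.current_contact_force())
w=bot.read_camera("wrist"); c=bot.read_camera("side")
a=cv2.resize(c["pixels"][130:250,265:370],None,fx=3.3,fy=3.3); b=cv2.resize(w["pixels"],None,fx=.7,fy=.7)
h=max(a.shape[0],b.shape[0]); pad=lambda i:cv2.copyMakeBorder(i,0,h-i.shape[0],0,0,cv2.BORDER_CONSTANT)
cv2.imwrite("pics/end.png",np.hstack([pad(a),pad(b)]))
E
```

```text
0.9970907660259865 [0.14555339 0.18688583 0.70435055]
22.2333 [0.19778902 0.75682869 0.21933199]
```

View pics/end.png

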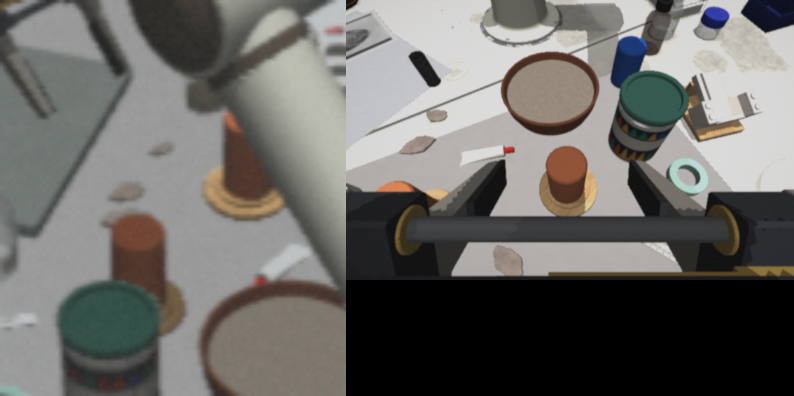

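The picture shows the beaker upright and seated on its stand, at ≈(138,260) in the side crop and ≈(567,175) in the wrist view. The gripper is clear of it and the dry beaker is untouched, so I'm handing in.

```bash
python3 -c "
from workcell import bot
print(bot.job_done(),bot.current_clock())"
```

```text
the job is handed in; nothing more can be done
the job is handed in; nothing more can be done
```

The beaker is mouth down over the empty peg, resting on the stand's seat and released, the drying beaker looks untouched in the final picture, and I handed the job in at about 22 s; no verdict was shown.

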